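# Pin the mould carriage into the tartlet press

### The job

Push the mould carriage of the tartlet press home so that its eye lies between the two knuckles of the clevis, then thread the steel coupling pin from the wooden block down through all three holes until its head sits on the upper knuckle, and let go. The eye is loose on the carriage, so the exact alignment has to be found by feel, nudging the carriage until the pin drops. Leave the tamper and the other kitchen things where they are.

Things in the scene. Friction and masses are not known exactly. Their poses are not given: they have to be found in the camera images.
- press: The tartlet press, fixed on the table: beech base board 150 x 365 mm, 18 mm thick; on it two low guides (tops at 40 mm), a carriage and, at the +y end, an aluminium clevis before a low white housing (top at 86 mm). Origin at the base's underside, mid width (base spans y -175 to +190 mm); x across, y along the carriage's travel towards the clevis, z up.
- clevis (a point): Centre of the pin hole's mouth on top of the clevis: (0, 100, 78) mm in the press's frame, same axes. The clevis is two level plates (knuckles) 50 mm wide in x, from y = 70 to 134 mm: upper 58 to 78 mm, lower 30 to 42 mm above the table, each with a chamfered vertical 16 mm hole on this axis; free space below down to the base at 18 mm.
- carriage (a joint): Travel of the carriage along the press's +y (m): 0 is the nominal coupled position, negative is back (starts 60 to 95 mm back; stops at -100 and +11.5 mm). About 4.5 N of friction; stays where left. A steel slab 90 (x) x 100 (y) mm, 30 to 57.5 mm above the table, too wide to grip, with a fluted tartlet mould on top.
- eye_nominal (a point): Point on the carriage, 92 mm ahead of its centre, 56 mm up: nominal hole centre of the eye, a steel tongue 40 mm wide, 43 to 56 mm above the table, with a 16 mm hole and 28 mm of metal ahead of it. The eye is loose: its true hole sits up to 9 mm forward or back of this point (hidden, held by 12 N friction). If not lined up, a pin in the clevis rests on it, tip 22 mm deep; it drops when lined up.
- carriage_back (a point): Centre of the carriage's flat back face (its -y face, 90 mm wide, 27.5 mm high), 44 mm above the table; push here towards the press's +y. Axes as the press's. It moves with the carriage: at joint 0 it is at y = -42 mm in the press's frame.
- mould (a point): Centre of the mould's rim on the carriage, 83.5 mm above the table, 50 mm ahead of the carriage's back face; closed fingers fit inside the mould and can push its wall either way.
- pin: The coupling pin: steel, about 0.13 kg, upright in one of the two sockets of the wooden block. Plain round shank 14 mm thick and 56 mm long with a 3 mm taper to 11 mm at the foot, then a cylindrical steel head 24 mm across and 28 mm high (84 mm in all). Origin at the tip of the foot, z up along the pin; head from 56 to 84 mm above the origin. Fully home, its head rests on the upper knuckle and its origin is 56 mm below clevis.
- block: Fixed beech block 150 (x) x 64 (y) x 50 mm high with two loose sockets of 18 mm, 40 mm deep, 74 mm apart along its x. One holds the pin, the other the tamper, either way round. Origin at the centre of its underside.
- tamper: A wooden tart tamper standing in the other socket, 104 mm long with a fat wooden head 40 mm across; not needed, leave it in its socket. Origin at its foot.
- tin_a: an empty fluted steel tartlet tin, 96 mm across, 22 mm high, loose on the table, must be left where it is; origin at the centre of its underside
- tin_b: an empty fluted steel tartlet tin, 96 mm across, 22 mm high, loose on the table, must be left where it is; origin at the centre of its underside
- tin_c: an empty fluted steel tartlet tin, 96 mm across, 22 mm high, loose on the table, must be left where it is; origin at the centre of its underside
- jar: A white ceramic jar, 84 mm across, 130 mm high, loose on the table, must be left where it is; origin at the centre of its underside.
- scraper: A bench scraper lying flat, 130 x 112 mm, up to 20 mm high, loose on the table, must be left where it is; origin at its underside.
Things that resemble listed ones, but are neither listed nor needed, are in the scene too. Of the things like the pin, leave any that is purple; of the rest the smaller one is meant.

How it is judged:
By the outcome, as a careful person would: the job done as asked, in the order asked, and still so for the second after the job is handed in, with the robot touching nothing.
It also fails if it takes over 72 s, if anything falls off the work surface, if the arm or the gripper's body presses on something with over 40 N, if the wrist force passes 120 N, or if a joint passes its speed limit or range.

### The arm

A 6-joint arm with a two-finger parallel gripper is mounted at the origin on the work surface. World frame = base frame: x ahead of the robot, y to its left, z up, the work surface at z = 0. Lengths are in m, angles in degrees, forces in N, time in s.
With the tool pointing down it reaches from about 0.275 to 0.825 m from the base axis. Payload 4.9 kg.
Tool frame: the origin (TCP) lies at the centre of the arm's flange, where the gripper is bolted on; the fingertips stand 173 mm ahead of it and the grasp point (between the pads) lies 155 mm ahead of it; z points along the fingers, y is the line along which they close (so a half turn about z gives the same grasp; the last joint's range is limited). The gripper opens to 85 mm and grips with 20 to 120 N. Pads are 22 mm wide; open, the fingers measure 114 mm over their backs; the gripper's body (76 mm by 85 mm) begins 54 mm behind the grasp point. The pads swing forward as they close: fully open they stand 13 mm farther back than shut.
Start: joints at [67.598, 18.69, -11.035, 60.275, 0, 82.311], TCP at [0.14, 0.532, 0.405] pointing down, gripper open.
Joint ranges: [-152.03, 152.03], [-55.5, 102.48], [-74.3, 77.21], [-110.64, 120.58], [-84.22, 78.4], [-180, 180]. Speed limits (degrees/s): [147.25, 147.25, 180, 180, 180, 180].

### API

Orientations are given as [roll, pitch, yaw] about the fixed x, y, z axes, in that order (R = Rz(yaw) Ry(pitch) Rx(roll)).
In Python, from rig import env gives the robot as it stands.
- The arm moves only by the tool play_rows, never from a script. Its argument "steps" is a list of rows, each a list of 3 entries, a list of its own where there are three numbers: the shift along the world's x, y, z in m, then the turn, a rotation vector about the world's x, y, z in degrees, then the opening, from 0 (shut) to 1 (fully open). In form: [[[x, y, z], [ax, ay, az], fingers], ...]. A call has 1 to 10 rows; each row shifts and turns the commanded pose from where the row before left it; what a row does not reach is not made up. A row lasts 1/10 s, in which the tool goes at most 50 mm and 8.59 degrees, less where a joint would pass 70% of its speed; a pose out of reach is approached as far as the arm can. A call with a gripper value outside its range is refused whole. The fingers move at their own pace and stop on an object; "force" is the grip in N (left out, the last holds). Time passes only in rows, so rows that do not move let the fingers close. It gives the time, the measured TCP pose, the force, the opening and the grip force at its end, in the units of the state.
- env.get_obs(): the state, without advancing time (a new reading comes with each control period).
- env.grab_frame(name): name is "scene" or "top" or "wrist"; returns (picture, depth): 400x640x3 uint8, blue, green, red; 400x640 float32, m along the optical axis (not along the pixel's ray), 0 where there is no reading.
- env.get_calibration(name): a dict with "camera_matrix" (3x3 intrinsics, pixels), "cam_to_world" (4x4, takes a point from camera to world coordinates). Camera axes: x right, y down, z forward; pixel columns grow to the right and rows downward; lengths in m; the calibration is good to about 2 mm. A picture is of the moment at which its call begins: read the wrist's pose just before it. get_calibration takes no time and is no camera call; for the wrist camera it gives the pose at the moment of the call.
- env.hand_in(): hands the job in; it is judged then, once.
The state is a dict: "time": time; "joints": joint angles; "qd": joint speeds; "tau": joint torques, N m; "ee_pos": TCP position; "ee_rot": TCP orientation; "wrist_force": force on the tool from outside, world axes, zero at the start; "ft_torque": the same for the moment, N m; "gripper_width": finger opening in m; "grip_force": force on a finger pad.
Only numpy, scipy, OpenCV 4.12 (cv2) and the standard library are available. Lean on these libraries where they do the work, as an engineer would, in place of code of your own. Each camera call takes 0.05 s, during which the arm holds its last target. There are 200 camera calls.

## Working session

There is one attempt and no reset: what is moved stays moved. The work goes in short steps, Python scripts to look and compute and a tool call to move; the robot and the scene stay as the last step left them, time stands still between calls to the robot, and variables do not carry over. Pictures are saved under pics/ and viewed, at most 10 in all, crops included, and the job is handed in when it is done.

Besides the shell and the picture viewer there is one more tool, called as name(argument=value, ...), one argument or row to a line, values as JSON. play_rows: Moves the arm, as the interface text tells. Its arguments: {"type":"object","properties":{"steps":{"type":"array"},"force":{"type":"number"}},"required":["steps"]}

```bash
mkdir -p pics
python3 - <<'E'
from rig import env
import cv2,numpy as np
for n in("top","scene"):
    p,d=env.grab_frame(n); cv2.imwrite(f"pics/{n}0.png",p); np.save(f"{n}0.npy",d)
    c=env.get_calibration(n); print(n,np.round(c["camera_matrix"],1).tolist(),np.round(c["cam_to_world"],3).tolist())
o=env.get_obs();print(o["ee_pos"],o["ee_rot"],o["gripper_width"],o["time"])
E
```

```text
top [[468.4, 0.0, 319.1], [0.0, 468.4, 206.6], [0.0, 0.0, 1.0]] [[0.009, -0.987, 0.16, 0.379], [-1.0, -0.01, -0.003, 0.016], [0.005, -0.16, -0.987, 1.251], [0.0, 0.0, 0.0, 1.0]]
scene [[368.0, 0.0, 319.6], [0.0, 368.0, 200.0], [0.0, 0.0, 1.0]] [[-0.487, 0.664, -0.567, 1.071], [0.873, 0.371, -0.316, 0.293], [-0.0, -0.649, -0.761, 0.763], [0.0, 0.0, 0.0, 1.0]]
[0.13959032 0.53174136 0.40397119] [-1.79912272e+02 -1.21805390e-02  1.65286801e+02] 0.08559171154019858 0.1
```

View pics/top0.png

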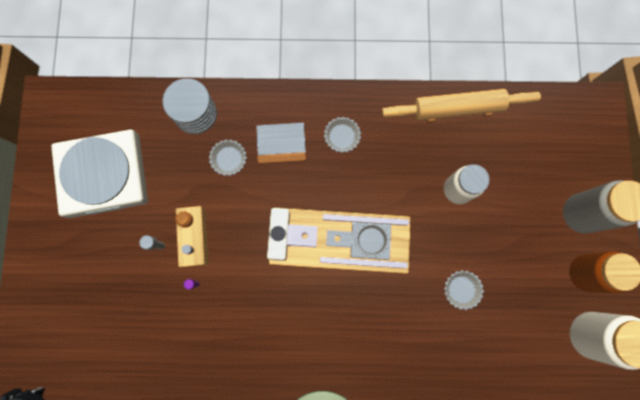

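View pics/scene0.png

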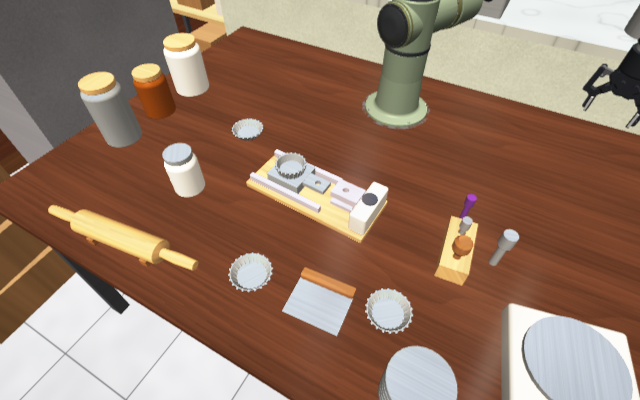

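The top view shows the block at (190,236), with the brown tamper at (184,218). There are three pin-like things:
- A small steel pin in the block at (187,250).
- A larger steel pin standing at (147,242).
- A purple one at (189,285).

The small steel pin in the block fits the description, since it isn't purple and it's the smaller of the other two. The press has its clevis hole at about (305,236), its eye hole at about (337,240) and its mould at (371,239). I'll confirm the pin in an enlarged crop.

```bash
cat > h.py <<'E'
import numpy as np,cv2
from rig import env
def ray(n,uv,cal=None):
    c=cal or env.get_calibration(n);K=np.array(c["camera_matrix"]);T=np.array(c["cam_to_world"])
    r=T[:3,:3]@np.linalg.solve(K,[uv[0],uv[1],1.0]);return T[:3,3],r
def onz(n,uv,z,cal=None):
    o,r=ray(n,uv,cal);return o+r*(z-o[2])/r[2]
def cloud(n,d,cal=None):
    c=cal or env.get_calibration(n);K=np.array(c["camera_matrix"]);T=np.array(c["cam_to_world"])
    v,u=np.indices(d.shape);P=np.stack([(u-K[0,2])/K[0,0]*d,(v-K[1,2])/K[1,1]*d,d],-1)
    return P@T[:3,:3].T+T[:3,3]
def two(a,b):
    (o,r),(p,s)=a,b
    t=np.linalg.lstsq(np.stack([r,-s],1),p-o,rcond=None)[0]
    A,B=o+t[0]*r,p+t[1]*s;return (A+B)/2,np.linalg.norm(A-B)
E
python3 - <<'E'
from h import *
t=cv2.imread("pics/top0.png");s=cv2.imread("pics/scene0.png")
a=cv2.resize(t[195:300,130:240],None,fx=3.5,fy=3.5,interpolation=2);b=cv2.resize(s[185:290,430:530],None,fx=3.5,fy=3.5,interpolation=2)
cv2.imwrite("pics/crop1.png",np.hstack([a,b]))
cv2.imwrite("pics/crop2.png",cv2.resize(t[200:280,260:420],None,fx=5,fy=5,interpolation=2))
P=cloud("top",np.load("top0.npy"))
for uv in[(187,250),(147,242),(189,285),(184,218),(190,236),(305,236),(298,230),(337,240),(371,239),(278,220),(400,225)]:print(uv,P[uv[1],uv[0]].round(3))
Q=cloud("scene",np.load("scene0.npy"))
for uv in[(466,223),(511,236),(471,199)]:print(uv,Q[uv[1],uv[0]].round(3))
E
```

```text
(187, 250) [0.455 0.337 0.093]
(147, 242) [0.472 0.428 0.115]
(189, 285) [0.37  0.33  0.082]
(184, 218) [0.532 0.342 0.115]
(190, 236) [0.494 0.343 0.049]
(305, 236) [0.5   0.048 0.015]
(298, 230) [0.51  0.065 0.072]
(337, 240) [ 0.49  -0.036  0.026]
(371, 239) [ 0.49  -0.121  0.062]
(278, 220) [0.534 0.115 0.082]
(400, 225) [ 0.532 -0.203  0.018]
(466, 223) [0.467 0.339 0.091]
(511, 236) [0.478 0.43  0.116]
(471, 199) [0.381 0.331 0.083]
```

View pics/crop1.png

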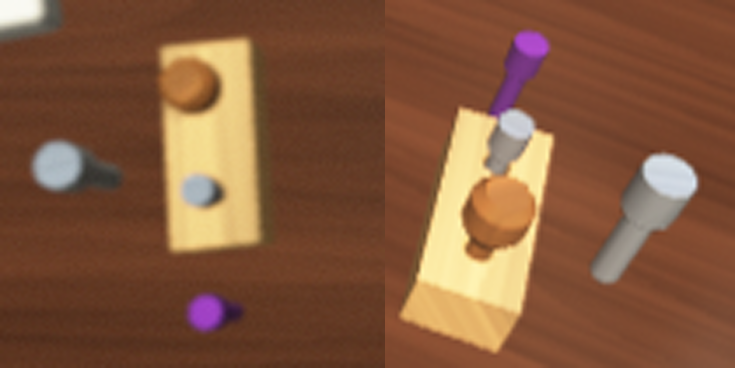

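View pics/crop2.png

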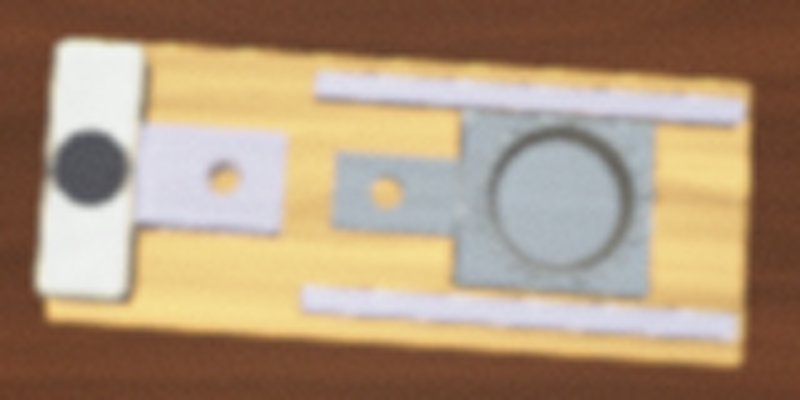

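The crop confirms it. The small steel pin stands in the block at crop 1 (201,190), beside the tamper at (188,84). The steel one outside the block is clearly larger, and the third is purple. The pin's head top is at z 0.093, against 0.094 expected. I'll move over now and take a wrist view of the pin on the way.

play_rows(
  steps=[
    [[0.037,-0.029,0],[0,0,-8],1],
    [[0.037,-0.029,0],[0,0,-8],1],
    [[0.037,-0.029,0],[0,0,-8],1],
    [[0.037,-0.029,0],[0,0,-8],1],
    [[0.037,-0.029,0],[0,0,-8],1],
    [[0.037,-0.029,0],[0,0,-8],1],
    [[0.037,-0.029,0],[0,0,-8],1],
    [[0,0,0],[0,0,-8],0.5],
    [[0,0,0],[0,0,-8],0.5],
    [[0,0,0],[0,0,-6.8],0.5],
  ],
)

```text
time: 1.1
ee_pos: [0.3991, 0.3283, 0.4042]
ee_rot: [-179.9, 0.0, 86.1]
wrist_force: [0.6, -0.2, -0.6]
gripper_width: 0.0439
grip_force: 0.0
```

Run:
```python
from h import *
o=env.get_obs();print(o["ee_pos"],o["ee_rot"],o["gripper_width"],o["time"],o["qd"].round(1) if hasattr(o["qd"],'round') else o["qd"])
c=env.get_calibration("wrist");p,d=env.grab_frame("wrist");cv2.imwrite("pics/w1.png",p);np.save("w1.npy",d);np.save("w1c.npy",c,allow_pickle=True)
print(np.round(c["camera_matrix"],1).tolist(),np.round(c["cam_to_world"],3).tolist())
```

```text
[0.39909213 0.32830545 0.4041762 ] [-1.79943387e+02  3.23378967e-02  8.60964103e+01] 0.04393364859055738 1.1 [ 0.8 -0.   0.  -0.1 -0.  66.7]
[[292.8, 0.0, 317.6], [0.0, 292.8, 192.2], [0.0, 0.0, 1.0]] [[0.998, -0.066, -0.019, 0.404], [-0.068, -0.962, -0.264, 0.395], [-0.001, 0.264, -0.964, 0.373], [0.0, 0.0, 0.0, 1.0]]
```

View pics/w1.png

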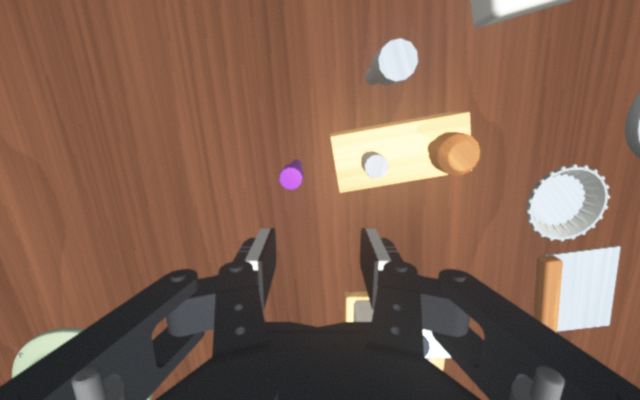

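In the wrist view the pin's head is at (375,166), the tamper at (457,153), the purple pin at (291,178) and the larger pin at (397,60). I'll measure the pin and move on over the press.

Run:
```python
from h import *
c=np.load("w1c.npy",allow_pickle=True).item()
for n,f,cal in(("wrist","w1.npy",c),("top","top0.npy",None),("scene","scene0.npy",None)):
    P=cloud(n,np.load(f),cal)
    m=(abs(P[...,0]-.458)<.03)&(abs(P[...,1]-.337)<.03)&(P[...,2]>.085)&(P[...,2]<.105)
    v,u=np.nonzero(m);print(n,m.sum(),u.mean(),v.mean(),P[m].mean(0).round(4))
    print(onz(n,((u.min()+u.max())/2,(v.min()+v.max())/2),.094,cal).round(4))
```

```text
wrist 487 375.1663244353183 165.5934291581109 [0.4558 0.3413 0.0936]
[0.4555 0.3415 0.094 ]
top 78 186.57692307692307 248.83333333333334 [0.4583 0.3377 0.0934]
[0.459  0.3365 0.094 ]
scene 84 466.7261904761905 221.32142857142858 [0.4614 0.3389 0.0907]
[0.4646 0.3393 0.094 ]
```

play_rows(
  steps=[
    [[0.006,-0.048,0],[0,0,0],0.5],
    [[0.006,-0.048,0],[0,0,0],0.5],
    [[0.006,-0.048,0],[0,0,0],0.5],
    [[0.006,-0.048,0],[0,0,0],0.5],
    [[0.006,-0.045,-0.016],[0,0,0],0.5],
    [[0.006,-0.045,-0.016],[0,0,0],0.5],
    [[0.006,-0.045,-0.016],[0,0,0],0.5],
    [[0.006,-0.045,-0.016],[0,0,0],0.5],
    [[0.002,-0.016,-0.016],[0,0,0],0.5],
    [[0,0,0],[0,0,0],0.5],
  ],
)

```text
time: 2.15
ee_pos: [0.448, -0.0609, 0.3228]
ee_rot: [-179.8, -0.0, 86.3]
wrist_force: [-0.3, 0.1, 0.8]
gripper_width: 0.043
grip_force: 0.0
```

Run:
```python
from h import *
c=env.get_calibration("wrist");p,d=env.grab_frame("wrist");cv2.imwrite("pics/w2.png",p);np.save("w2.npy",d);np.save("w2c.npy",c,allow_pickle=True)
```

```text
(no output)
```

View pics/w2.png

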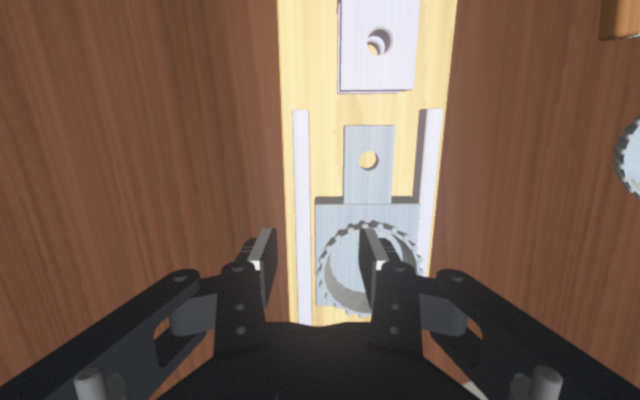

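The wrist view shows the clevis hole mouth at (378,42), the eye hole at (369,159), the slab's front edge at row 200 and the mould at about (368,268).

Run:
```python
from h import *
c=np.load("w2c.npy",allow_pickle=True).item();d=np.load("w2.npy");P=cloud("wrist",d,c);g=cv2.imread("pics/w2.png")
def hole(roi,z,dz):
    x0,x1,y0,y1=roi;m=((P[...,2]<z-dz)|(d==0))[y0:y1,x0:x1].astype(np.uint8)
    n,l,st,ce=cv2.connectedComponentsWithStats(m);k=1+np.argmax(st[1:,4])
    ct=cv2.findContours((l==k).astype(np.uint8),0,1)[0][0]+[x0,y0]
    e=cv2.fitEllipse(ct.astype(np.float32));b=cv2.boundingRect(ct.astype(np.int32));w=onz("wrist",e[0],z,c)
    print(st[k],e,b,w.round(4));return w
C=hole((350,405,15,75),.078,.005);E=hole((350,388,140,180),.056,.005)
# press axis from left/right guides' inner faces: base board edges at rows
B=(P[...,2]>.012)&(P[...,2]<.045)
for r in(100,180):
    pts=P[r,270:470][B[r,270:470]];print(r,"board x",pts[:,0].min().round(4),pts[:,0].max().round(4),pts[:,1].mean().round(4))
print("heights",P[60,395],P[150,390],P[220,330],P[270,350])
for lo,hi,u in((90,130,380),(120,130,360),(180,215,330),):
    print(u,[(r,P[r,u].round(3).tolist()) for r in range(lo,hi,3)])
d_=C-E;print(d_)
# mould rim
m=(abs(P[...,2]-.0835)<.003)&(P[...,1]<-.03)&(abs(P[...,0]-.49)<.05);v,u=np.nonzero(m&(np.indices(d.shape)[0]>190));Q=P[m]
A=np.c_[2*Q[:,:2],np.ones(len(Q))];s=np.linalg.lstsq(A,(Q[:,:2]**2).sum(1),rcond=None)[0];print("mould",s[:2],np.sqrt(s[2]+s[0]**2+s[1]**2),len(Q))
```

```text
[ 17  15  23  26 441] ((377.5712890625, 42.69801712036133), (21.68086051940918, 24.058561325073242), 9.20311164855957) (367, 30, 23, 26) [0.4945 0.048  0.078 ]
[  9  11  19  19 264] ((367.7568664550781, 160.17044067382812), (16.502946853637695, 18.515830993652344), 47.93021011352539) (359, 151, 19, 19) [ 0.49  -0.034  0.056]
100 board x 0.4185 0.5674 0.014
180 board x 0.4154 0.5615 -0.0572
heights [0.50632961 0.03672623 0.07709615] [ 0.50786418 -0.0268504   0.05635026] [ 0.4566549  -0.08328075  0.05700267] [ 0.47157751 -0.12881025  0.06255388]
380 [(90, [0.497, 0.018, 0.072]), (93, [0.504, 0.018, 0.038]), (96, [0.508, 0.016, 0.019]), (99, [0.508, 0.014, 0.017]), (102, [0.508, 0.011, 0.019]), (105, [0.508, 0.009, 0.018]), (108, [0.508, 0.006, 0.017]), (111, [0.508, 0.004, 0.018]), (114, [0.508, 0.001, 0.018]), (117, [0.508, -0.002, 0.019]), (120, [0.508, -0.004, 0.018]), (123, [0.508, -0.007, 0.018]), (126, [0.5, -0.007, 0.057]), (129, [0.5, -0.01, 0.055])]
360 [(120, [0.49, -0.003, 0.019]), (123, [0.49, -0.006, 0.018]), (126, [0.484, -0.006, 0.057]), (129, [0.484, -0.009, 0.056])]
330 [(180, [0.459, -0.057, 0.018]), (183, [0.459, -0.06, 0.018]), (186, [0.459, -0.063, 0.018]), (189, [0.459, -0.066, 0.018]), (192, [0.459, -0.069, 0.018]), (195, [0.459, -0.072, 0.019]), (198, [0.458, -0.069, 0.039]), (201, [0.458, -0.069, 0.049]), (204, [0.457, -0.069, 0.056]), (207, [0.457, -0.071, 0.057]), (210, [0.457, -0.074, 0.057]), (213, [0.457, -0.077, 0.058])]
[0.00453006 0.08198601 0.022     ]
mould [ 0.48537847 -0.11947797] 0.038741427736380125 1360
```

The measurements hold together: the eye front is 28 mm ahead of its hole, the clevis front is 30 mm from its hole, and heights match. The eye sits about 6 mm back of nominal and needs about 82 mm of travel. I'll close the fingers and lower them into the mould.

play_rows(
  steps=[
    [[0.0195,-0.03,0],[0,0,0],0],
    [[0.018,-0.0285,0],[0,0,0],0],
    [[0,0,-0.01],[0,0,0],0],
    [[0,0,-0.01],[0,0,0],0],
    [[0,0,-0.02],[0,0,0],0],
    [[0,0,-0.02],[0,0,0],0],
    [[0,0,-0.015],[0,0,0],0],
    [[0,0,-0.007],[0,0,0],0],
    [[0,0,0],[0,0,0],0],
  ],
)

```text
time: 3.1
ee_pos: [0.4853, -0.1161, 0.2418]
ee_rot: [-179.8, -0.1, 86.6]
wrist_force: [0.2, -0.3, -0.4]
gripper_width: 0.0001
grip_force: 0.0
```

play_rows(
  steps=[
    [[0.0005,0.01,0],[0,0,0],0],
    [[0.0003,0.005,0],[0,0,0],0],
    [[0.0003,0.005,0],[0,0,0],0],
    [[0.0003,0.005,0],[0,0,0],0],
    [[0.0003,0.005,0],[0,0,0],0],
    [[0.0003,0.005,0],[0,0,0],0],
    [[0.0003,0.005,0],[0,0,0],0],
    [[0,0,0],[0,0,0],0],
  ],
)

```text
time: 3.9
ee_pos: [0.4887, -0.0769, 0.243]
ee_rot: [179.9, -0.0, 86.5]
wrist_force: [-0.5, -1.8, 2.3]
gripper_width: -0.0001
grip_force: 1.3
```

```bash
cat > look.py <<'E'
from h import *
import sys
o=env.get_obs();print(o["ee_pos"].round(4),o["wrist_force"].round(1),o["time"])
c=env.get_calibration("wrist");p,d=env.grab_frame("wrist");P=cloud("wrist",d,c)
cv2.imwrite(f"pics/{sys.argv[1]}.png",p);np.save(f"{sys.argv[1]}.npy",d)
# along press axis through clevis (0.4945,0.048): project
a=np.array([.0585,.9983]);q=(P[...,:2]-[.4945,.048])@a;x=(P[...,:2]-[.4945,.048])@[a[1],-a[0]]
def span(n,m):
    if m.sum()>5:print(n,m.sum(),"axis mm",np.percentile(q[m],[1,50,99]).round(4)*1e3,"x mm",np.percentile(x[m],[1,99]).round(4)*1e3)
z=P[...,2];ok=d>0
span("eye",ok&(abs(z-.056)<.0035)&(abs(x)<.018)&(q<-.02)&(q>-.2))
span("slab",ok&(abs(z-.0575)<.003)&(abs(x)>.025)&(abs(x)<.043)&(q<0)&(q>-.25))
span("clevis top",ok&(abs(z-.078)<.003)&(abs(x)<.03)&(q<.04)&(q>-.04))
span("rim",ok&(abs(z-.0835)<.002)&(abs(x)<.045)&(q<-.03)&(q>-.25))
E
python3 look.py w3
```

```text
[ 0.4887 -0.0769  0.243 ] [-0.5 -1.8  2.3] 3.9
eye 9903 axis mm [-113.9  -72.7  -34.1] x mm [-17.7  17.7]
slab 3416 axis mm [-135.7 -112.3  -97.9] x mm [-42.7  42.7]
clevis top 5241 axis mm [-29.5 -21.9 -14.3] x mm [-23.8  25.2]
rim 1793 axis mm [-129.9 -114.7 -105.8] x mm [-34.  36.]
```

The carriage moved about 20 mm, leaving about 62. I'll push 58 and look again.

play_rows(
  steps=[
    [[0.0004,0.006,0],[0,0,0],0],
    [[0.0004,0.006,0],[0,0,0],0],
    [[0.0004,0.006,0],[0,0,0],0],
    [[0.0004,0.006,0],[0,0,0],0],
    [[0.0004,0.006,0],[0,0,0],0],
    [[0.0004,0.006,0],[0,0,0],0],
    [[0.0004,0.006,0],[0,0,0],0],
    [[0.0004,0.006,0],[0,0,0],0],
    [[0.0003,0.005,0],[0,0,0],0],
    [[0.0003,0.005,0],[0,0,0],0],
  ],
)

```text
time: 4.95
ee_pos: [0.4922, -0.019, 0.2427]
ee_rot: [-180.0, 0.0, 86.5]
wrist_force: [-1.0, -4.7, 5.4]
gripper_width: -0.0
grip_force: 3.0
```

play_rows(
  steps=[
    [[0,0,0],[0,0,0],0],
  ],
)

```text
time: 5.05
ee_pos: [0.4922, -0.0185, 0.2426]
ee_rot: [-180.0, -0.1, 86.6]
wrist_force: [-0.1, -2.5, 2.5]
gripper_width: -0.0
grip_force: 1.0
```

```bash
python3 look.py w4
```

```text
[ 0.4922 -0.0185  0.2426] [-0.1 -2.5  2.5] 5.05
eye 2466 axis mm [-56.4 -44.5 -34.4] x mm [-17.6  17.6]
slab 3436 axis mm [-76.7 -53.5 -39.1] x mm [-42.7  42.7]
clevis top 18139 axis mm [-28.5  10.8  39.5] x mm [-23.9  25.1]
rim 1806 axis mm [-70.9 -55.7 -46.8] x mm [-34.   35.8]
```

play_rows(
  steps=[
    [[0.0001,0.0015,0],[0,0,0],0],
    [[0.0001,0.0017,0],[0,0,0],0],
    [[0,0,0],[0,0,0],0],
  ],
)

```text
time: 5.4
ee_pos: [0.4923, -0.0163, 0.2425]
ee_rot: [-180.0, 0.0, 86.5]
wrist_force: [-0.9, -3.9, 1.7]
gripper_width: 0.0
grip_force: 2.0
```

```bash
python3 look.py w5
python3 - <<'E'
from h import *
p=cv2.imread("pics/w5.png");c=env.get_calibration("wrist");T=np.array(c["cam_to_world"]);K=np.array(c["camera_matrix"])
print(T[:3,3].round(4))
for z in(.078,.056):
    q=K@(T[:3,:3].T@(np.array([.4945,.048,z])-T[:3,3]));print(q[:2]/q[2])
u,v=map(int,q[:2]/q[2]);cv2.imwrite("pics/w5c.png",cv2.resize(p[max(v-50,0):v+50,u-60:u+60],None,fx=6,fy=6,interpolation=2))
E
```

```text
[ 0.4923 -0.0163  0.2425] [-0.9 -3.9  1.7] 5.4
eye 2211 axis mm [-54.6 -43.9 -34.7] x mm [-17.6  17.6]
slab 3445 axis mm [-74.9 -51.7 -37.2] x mm [-42.7  42.7]
clevis top 17970 axis mm [-28.6  10.7  39.4] x mm [-23.9  25.1]
rim 1796 axis mm [-68.8 -54.  -45.1] x mm [-34.1  35.8]
[0.4969 0.0505 0.2118]
[312.80527894 118.30952399]
[313.5245309  117.43837477]
```

View pics/w5c.png

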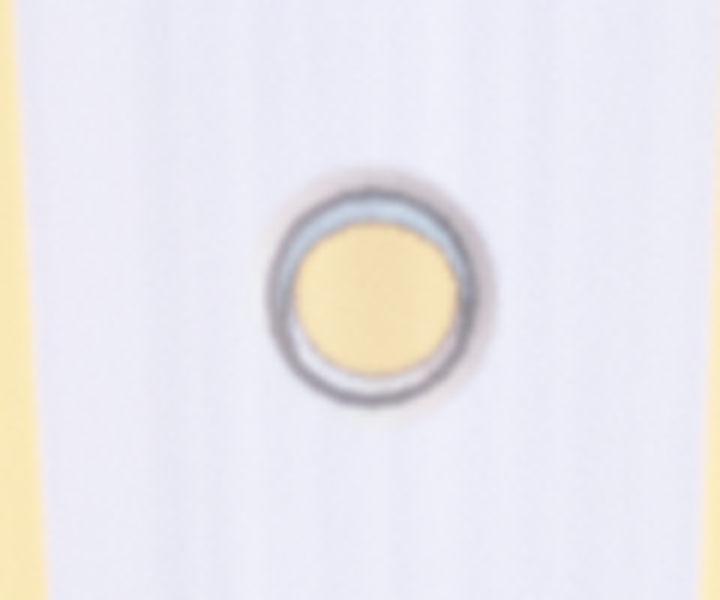

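Through the clevis hole the eye metal shows as a blue crescent about 2 mm thick on the +y side, at crop (370,208). The eye is therefore about 1.7 mm short, so I'll nudge it forward.

play_rows(
  steps=[
    [[0.0001,0.0012,0],[0,0,0],0],
    [[0,0.0005,0],[0,0,0],0],
    [[0,0,0],[0,0,0],0],
    [[0,0,0],[0,0,0],0],
  ],
)

```text
time: 5.85
ee_pos: [0.4924, -0.0146, 0.2425]
ee_rot: [-180.0, 0.0, 86.5]
wrist_force: [-1.3, -4.9, -0.4]
gripper_width: -0.0
grip_force: 2.1
```

```bash
cat > crop.py <<'E'
from h import *
import sys
p=cv2.imread(f"pics/{sys.argv[1]}.png");c=env.get_calibration("wrist");T=np.array(c["cam_to_world"]);K=np.array(c["camera_matrix"])
q=K@(T[:3,:3].T@(np.array([.4945,.048,.056])-T[:3,3]));u,v=map(int,q[:2]/q[2])
print(T[:3,3].round(4),u,v)
r=p[v-22:v+22,u-22:u+22].astype(int)
b=(r[...,0]-r[...,2]) # blue-red: metal eye >, board <<
print("board rows/cols",[(np.nonzero(b<-20)[k].min(),np.nonzero(b<-20)[k].max()) for k in(0,1)])
col=p[v-22:v+22,u-1:u+2].mean(1).round().astype(int);print([tuple(map(int,x)) for x in col])
E
python3 look.py w6; python3 crop.py w6
```

```text
[ 0.4924 -0.0146  0.2425] [-1.3 -4.9 -0.4] 5.85
eye 1966 axis mm [-53.1 -43.3 -35.2] x mm [-17.6  17.6]
slab 3428 axis mm [-72.7 -50.  -35.6] x mm [-42.7  42.7]
clevis top 17807 axis mm [-28.6  10.7  39.5] x mm [-23.9  25.2]
rim 1793 axis mm [-67.4 -52.3 -43.5] x mm [-34.2  35.9]
[0.497  0.0522 0.2119] 313 120
board rows/cols [(np.int64(6), np.int64(34)), (np.int64(11), np.int64(38))]
[(239, 229, 229), (224, 218, 222), (216, 210, 218), (208, 200, 209), (181, 173, 182), (151, 143, 149), (151, 156, 170), (168, 192, 216), (179, 218, 237), (182, 222, 242), (182, 223, 242), (182, 222, 241), (181, 223, 241), (182, 223, 242), (182, 223, 242), (181, 223, 242), (182, 222, 242), (182, 223, 242), (181, 223, 241), (182, 223, 242), (182, 224, 242), (182, 224, 242), (183, 224, 243), (183, 223, 242), (183, 224, 242), (182, 224, 242), (184, 225, 243), (183, 225, 243), (183, 225, 243), (183, 225, 243), (183, 224, 243), (183, 225, 243), (182, 222, 241), (173, 205, 228), (163, 172, 187), (155, 148, 153), (155, 145, 146), (160, 150, 152), (154, 145, 149), (161, 152, 157), (198, 189, 190), (231, 226, 225), (239, 234, 233), (241, 236, 235)]
```

The crescent is gone and the eye is lined up to within about a millimetre. I'll back off, rise, and place the camera directly above the pin.

play_rows(
  steps=[
    [[-0.0006,-0.01,0],[0,0,0],0],
    [[0,0,0.02],[0,0,0],0],
    [[0,0,0.035],[0,0,0],0],
    [[-0.004,0.025,0.035],[0,0,0],0.5],
    [[-0.006,0.046,0],[0,0,0],0.5],
    [[-0.006,0.046,0],[0,0,0],0.5],
    [[-0.006,0.046,0],[0,0,0],0.5],
    [[-0.006,0.046,0],[0,0,0],0.5],
    [[-0.006,0.046,0],[0,0,0],0.5],
    [[-0.006,0.044,0],[0,0,0],0.5],
  ],
)

```text
time: 6.9
ee_pos: [0.4514, 0.2764, 0.3327]
ee_rot: [-179.9, -0.1, 86.5]
wrist_force: [0.4, -0.3, -0.0]
gripper_width: 0.0429
grip_force: 0.0
```

play_rows(
  steps=[
    [[0,0,0],[0,0,0],0.5],
    [[0,0,0],[0,0,0],0.5],
  ],
)

```text
time: 7.1
ee_pos: [0.4515, 0.2752, 0.3324]
ee_rot: [-179.9, -0.0, 86.6]
wrist_force: [-0.3, -0.2, -0.4]
gripper_width: 0.0427
grip_force: 0.0
```

Run:
```python
from h import *
o=env.get_obs();print(o["ee_pos"].round(4),np.round(o["ee_rot"],2),o["gripper_width"])
c=env.get_calibration("wrist");p,d=env.grab_frame("wrist");P=cloud("wrist",d,c);T=np.array(c["cam_to_world"]);print(T[:3,3].round(4),(T[:3,3]-o["ee_pos"]).round(4))
m=((P[...,2]>.088)&(P[...,2]<.1)&(abs(P[...,0]-.457)<.03)&(abs(P[...,1]-.339)<.03)).astype(np.uint8)
ct=max(cv2.findContours(m,0,1)[0],key=cv2.contourArea);e=cv2.fitEllipse(ct);print(e,onz("wrist",e[0],.094,c).round(4),P[m>0].mean(0).round(4))
v,u=map(int,e[0][::-1]);
# clevis mouth in w6
d=np.load("w6.npy");c2=dict(c);T6=T.copy();T6[:3,3]=[.497,.0522,.2119];c2["cam_to_world"]=T6
P=cloud("wrist",d,c2)
x0,x1,y0,y1=280,350,85,155
for dz in(.004,.012):
    m=(P[y0:y1,x0:x1,2]<.078-dz).astype(np.uint8);ct=max(cv2.findContours(m,0,1)[0],key=cv2.contourArea)+[x0,y0];e=cv2.fitEllipse(ct.astype(np.float32));print(e,onz("wrist",e[0],.078-dz,c2).round(4))
```

```text
[0.4515 0.2752 0.3324] [-1.7994e+02 -5.0000e-02  8.6640e+01] 0.0427098964766836
[0.4559 0.3421 0.3018] [ 0.0044  0.0668 -0.0306]
((319.3990478515625, 114.5232925415039), (32.9379768371582, 34.263031005859375), 177.171142578125) [0.4567 0.3406 0.094 ] [0.4567 0.3405 0.0941]
((314.3406982421875, 120.24311065673828), (33.85517120361328, 34.94898223876953), 177.6436309814453) [0.4951 0.0488 0.074 ]
((314.4725646972656, 119.83922576904297), (31.84691619873047, 33.01184844970703), 175.68988037109375) [0.495  0.0488 0.066 ]
```

The pin's head is at (0.4567, 0.3406), top at 0.094. The hole, seen from the same camera geometry, is at (0.4950, 0.0488). I'll grasp now.

play_rows(
  steps=[
    [[0.0026,0.0327,0],[0,0,0],0.5],
    [[0.0026,0.0327,0],[0,0,0],0.5],
    [[0,0,-0.025],[0,0,0],0.5],
    [[0,0,-0.025],[0,0,0],0.5],
    [[0,0,-0.025],[0,0,0],0.5],
    [[0,0,-0.0164],[0,0,0],0.5],
    [[0,0,0],[0,0,0],0.5],
    [[0,0,0],[0,0,0],0.5],
  ],
)

```text
time: 7.95
ee_pos: [0.4578, 0.3386, 0.2415]
ee_rot: [-180.0, -0.0, 86.4]
wrist_force: [0.8, 1.2, 1.2]
gripper_width: 0.0424
grip_force: 0.0
```

play_rows(
  steps=[
    [[0,0,0],[0,0,0],0.1],
    [[0,0,0],[0,0,0],0.1],
    [[0,0,0],[0,0,0],0.1],
    [[0,0,0],[0,0,0],0.1],
    [[0,0,0],[0,0,0],0.1],
  ],
  force=50,
)

```text
time: 8.45
ee_pos: [0.4576, 0.34, 0.2427]
ee_rot: [179.9, -0.1, 86.5]
wrist_force: [-1.4, -0.3, 7.2]
gripper_width: 0.0226
grip_force: 49.0
```

play_rows(
  steps=[
    [[0,0,0.01],[0,0,0],0.1],
    [[0,0,0.015],[0,0,0],0.1],
    [[0,0,0.02],[0,0,0],0.1],
    [[0,0,0.02],[0,0,0],0.1],
    [[0,0,0.025],[0,0,0],0.1],
    [[0,0,0.01],[0,0,0],0.1],
    [[0,0,0],[0,0,0],0.1],
  ],
)

```text
time: 9.15
ee_pos: [0.4577, 0.3401, 0.3431]
ee_rot: [179.8, -0.1, 86.5]
wrist_force: [0.8, 0.6, -1.5]
gripper_width: 0.0225
grip_force: 49.2
```

Run:
```python
from h import *
o=env.get_obs();e=o["ee_pos"];print(e.round(4),np.round(o["ee_rot"],2),o["gripper_width"],o["grip_force"],o["wrist_force"])
p,d=env.grab_frame("wrist");cw=env.get_calibration("wrist");P=cloud("wrist",d,cw);cv2.imwrite("pics/w7.png",p)
s,ds=env.grab_frame("scene")
t,dt=env.grab_frame("top")
T=np.array(cw["cam_to_world"]);K=np.array(cw["camera_matrix"])
for z in(.094+.1,.1):
    q=K@(T[:3,:3].T@(np.array([e[0],e[1],e[2]-.2327+(z-.1 if z<.15 else .084)])-T[:3,3]));print(q[:2]/q[2])
K=np.array(env.get_calibration("scene")["camera_matrix"]);T=np.array(env.get_calibration("scene")["cam_to_world"])
q=K@(T[:3,:3].T@(np.array([e[0],e[1],e[2]-.19])-T[:3,3]));u,v=map(int,q[:2]/q[2])
a=cv2.resize(s[v-50:v+50,u-50:u+50],(400,400),interpolation=2);b=cv2.resize(p[150:350,220:420],(400,400),interpolation=2)
cv2.imwrite("pics/held.png",np.hstack([a,b]));print(u,v)
```

```text
[0.4577 0.3401 0.3431] [ 1.7983e+02 -1.1000e-01  8.6490e+01] 0.02254481904942285 49.23670470714569 [ 0.76026928  0.56200352 -1.45709734]
[317.30965538 267.94329728]
[317.3636541 208.1958468]
476 202
```

View pics/held.png

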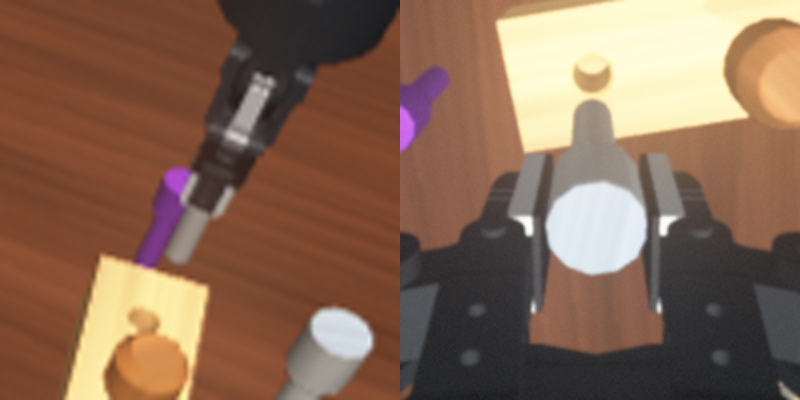

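The pin is held upright between the pads, and the empty socket shows at crop (592,72). The tamper hasn't moved. I'll carry it over the clevis.

play_rows(
  steps=[
    [[0.0055,-0.042,0],[0,0,0],0.1],
    [[0.0055,-0.042,0],[0,0,0],0.1],
    [[0.0055,-0.042,0],[0,0,0],0.1],
    [[0.0055,-0.042,0],[0,0,0],0.1],
    [[0.0055,-0.042,0],[0,0,0],0.1],
    [[0.0055,-0.042,0],[0,0,0],0.1],
    [[0.005,-0.03,0],[0,0,0],0.1],
    [[0,-0.01,0],[0,0,0],0.1],
    [[0,0,0],[0,0,0],0.1],
    [[0,0,0],[0,0,0],0.1],
  ],
)

```text
time: 10.3
ee_pos: [0.4948, 0.0484, 0.3406]
ee_rot: [-179.9, -0.0, 86.5]
wrist_force: [0.3, 0.4, -2.5]
gripper_width: 0.0227
grip_force: 49.2
```

play_rows(
  steps=[
    [[0,0,-0.01],[0,0,0],0.1],
    [[0,0,-0.01],[0,0,0],0.1],
    [[0,0,-0.005],[0,0,0],0.1],
    [[0,0,0],[0,0,0],0.1],
  ],
)

```text
time: 10.7
ee_pos: [0.4945, 0.0484, 0.3149]
ee_rot: [-179.9, -0.0, 86.5]
wrist_force: [0.2, 0.7, -0.8]
gripper_width: 0.0227
grip_force: 49.2
```

Run:
```python
from h import *
o=env.get_obs();e=o["ee_pos"];print(e.round(4),o["wrist_force"])
p,d=env.grab_frame("wrist");cw=env.get_calibration("wrist");cv2.imwrite("pics/w8.png",p)
T=np.array(cw["cam_to_world"]);K=np.array(cw["camera_matrix"])
for X in([.4950,.0488,.078],[e[0],e[1],e[2]-.2327]):
    q=K@(T[:3,:3].T@(np.array(X)-T[:3,3]));print(q[:2]/q[2])
cv2.imwrite("pics/ins.png",cv2.resize(p[150:270,240:400],(800,600),interpolation=2))
```

```text
[0.4945 0.0484 0.3149] [ 0.17372668  0.72937364 -0.8391258 ]
[317.77084886 204.94696628]
[317.14376781 207.31998   ]
```

View pics/ins.png

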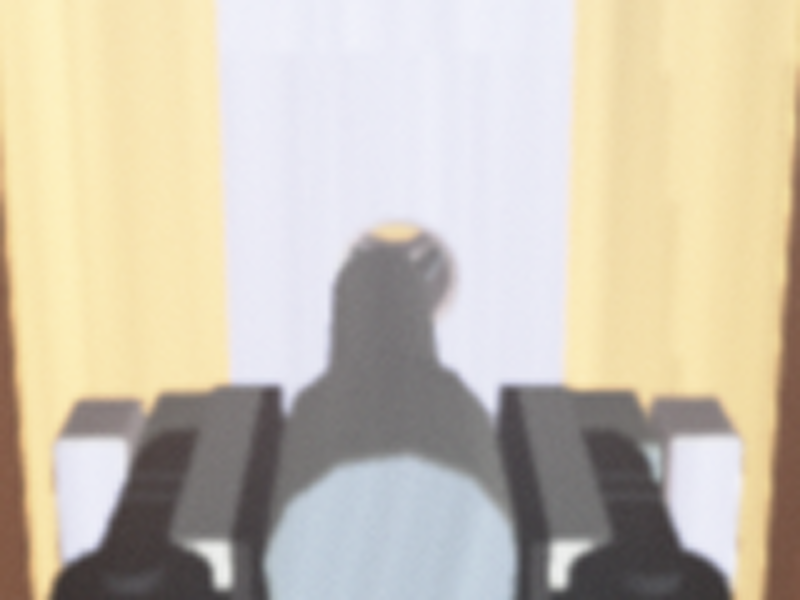

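The pin foot at crop (388,235) sits just over the hole mouth, whose right edge is at about (458,260). I'll shift by +0.8 mm in x and lower slowly, watching the force.

play_rows(
  steps=[
    [[0.0008,0,0],[0,0,0],0.1],
    [[0,0,-0.003],[0,0,0],0.1],
    [[0,0,-0.003],[0,0,0],0.1],
    [[0,0,-0.003],[0,0,0],0.1],
    [[0,0,-0.003],[0,0,0],0.1],
    [[0,0,0],[0,0,0],0.1],
  ],
)

```text
time: 11.35
ee_pos: [0.4957, 0.0478, 0.3037]
ee_rot: [-179.9, -0.0, 86.5]
wrist_force: [0.2, 0.5, -1.5]
gripper_width: 0.0225
grip_force: 49.2
```

play_rows(
  steps=[
    [[0,0,-0.004],[0,0,0],0.1],
    [[0,0,-0.004],[0,0,0],0.1],
    [[0,0,-0.004],[0,0,0],0.1],
    [[0,0,-0.003],[0,0,0],0.1],
    [[0,0,-0.003],[0,0,0],0.1],
    [[0,0,0],[0,0,0],0.1],
  ],
)

```text
time: 11.95
ee_pos: [0.4958, 0.0478, 0.2858]
ee_rot: [-180.0, 0.0, 86.5]
wrist_force: [-0.3, 0.0, -1.3]
gripper_width: 0.0225
grip_force: 49.2
```

play_rows(
  steps=[
    [[0,0,-0.003],[0,0,0],0.1],
    [[0,0,-0.003],[0,0,0],0.1],
    [[0,0,-0.003],[0,0,0],0.1],
    [[0,0,-0.003],[0,0,0],0.1],
    [[0,0,-0.002],[0,0,0],0.1],
    [[0,0,0],[0,0,0],0.1],
  ],
)

```text
time: 12.55
ee_pos: [0.4958, 0.0478, 0.2719]
ee_rot: [-180.0, 0.0, 86.5]
wrist_force: [-0.3, 0.3, -1.6]
gripper_width: 0.0223
grip_force: 49.2
```

play_rows(
  steps=[
    [[0,0,-0.003],[0,0,0],0.1],
    [[0,0,-0.003],[0,0,0],0.1],
    [[0,0,-0.003],[0,0,0],0.1],
    [[0,0,-0.003],[0,0,0],0.1],
    [[0,0,-0.003],[0,0,0],0.1],
    [[0,0,0],[0,0,0],0.1],
  ],
)

```text
time: 13.15
ee_pos: [0.4958, 0.0478, 0.2568]
ee_rot: [-179.9, 0.0, 86.5]
wrist_force: [0.1, -0.3, -0.8]
gripper_width: 0.0225
grip_force: 49.2
```

The pin is 2 mm from home with no resistance. I'll release it, rise, and move back so the camera can see the result.

play_rows(
  steps=[
    [[0,0,-0.001],[0,0,0],0.1],
    [[0,0,0],[0,0,0],0.6],
    [[0,0,0],[0,0,0],0.6],
    [[0,0,0],[0,0,0],0.6],
    [[0,0,0.01],[0,0,0],0.6],
    [[0,0,0.03],[0,0,0],0.6],
    [[0,0,0.04],[0,0,0],0.6],
    [[0,-0.02,0.02],[0,0,0],0.6],
    [[0,-0.03,0],[0,0,0],0.6],
    [[0,-0.03,0],[0,0,0],0.6],
  ],
)

```text
time: 14.15
ee_pos: [0.4963, -0.0328, 0.3584]
ee_rot: [179.8, 0.0, 86.6]
wrist_force: [1.0, 0.8, -0.9]
gripper_width: 0.051
grip_force: 0.0
```

play_rows(
  steps=[
    [[0,0,0],[0,0,0],0.6],
    [[0,0,0],[0,0,0],0.6],
  ],
)

```text
time: 14.35
ee_pos: [0.4959, -0.0326, 0.3569]
ee_rot: [180.0, -0.0, 86.4]
wrist_force: [-1.3, 0.8, -0.3]
gripper_width: 0.0512
grip_force: 0.0
```

Run:
```python
from h import *
p,d=env.grab_frame("wrist");cw=env.get_calibration("wrist");P=cloud("wrist",d,cw);cv2.imwrite("pics/w9.png",p)
m=(abs(P[...,0]-.495)<.02)&(abs(P[...,1]-.0488)<.02)&(P[...,2]>.09)&(P[...,2]<.14)
print("head",m.sum(),np.median(P[m],0).round(4),P[m][:,2].std().round(4),env.get_obs()["wrist_force"])
m=(abs(P[...,0]-.495)<.022)&(abs(P[...,1]-.0488)<.025)&(abs(P[...,2]-.078)<.005);print("knuckle",np.median(P[m],0).round(4))
for n in("top","scene"):
    a,_=env.grab_frame(n);b=cv2.imread(f"pics/{n}0.png");cv2.imwrite(f"pics/{n}9.png",a)
    k=cv2.morphologyEx((cv2.absdiff(a,b).max(2)>40).astype(np.uint8),2,np.ones((3,3)));s=cv2.connectedComponentsWithStats(k)[2];print(n,[x.tolist() for x in s[1:] if x[4]>15])
```

```text
head 881 [0.4959 0.049  0.1059] 0.0011 [-0.0207141  -0.31044267 -0.97720911]
knuckle [0.4949 0.0483 0.078 ]
top [[266, 158, 128, 242, 18379], [182, 245, 12, 9, 84], [3, 389, 41, 11, 333], [268, 397, 11, 3, 25]]
scene [[283, 0, 68, 156, 5815], [419, 0, 87, 71, 3908], [376, 2, 36, 46, 1056], [410, 10, 6, 8, 33], [454, 18, 7, 8, 39], [415, 39, 11, 9, 59], [582, 39, 58, 75, 1901], [626, 115, 14, 13, 104], [285, 152, 21, 13, 138], [267, 158, 48, 32, 772], [315, 164, 16, 13, 123], [346, 179, 5, 4, 16], [297, 183, 37, 23, 489], [341, 185, 10, 7, 51], [459, 216, 14, 18, 174]]
```

The head top is at 0.106, which is the knuckle at 78 mm plus the 28 mm head, so the pin is fully home. In both fixed views only the arm, carriage and pin have changed. I'm handing in.

```bash
python3 -c "
from rig import env
print(env.hand_in())"
```

```text
the job is handed in; nothing more can be done
None
```

The job is handed in: the carriage is home, and the steel pin is down through all three holes and released, its head on the upper knuckle (head top measured at 106 mm, as expected), with the tamper and other kitchen things left where they were.

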